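Set up the soldering corner

TASK

Put the four soldering supplies in their places, each upright and flat on the floor inside the lip: the white bottle with the red spout in the small yellow dish, the spool of white wire in the middle-sized blue dish, the round black tub of brass wool in the large red dish, and the black block of bits lengthwise in the oblong green tray. Leave the white lock cylinder where it is.

Things in the scene. Friction and masses are not known exactly. Their poses are not given: they have to be found in the camera images.
- flux_bottle_mid (a point): white round bottle with a red pointed spout, standing, 38 mm diameter, 98 mm tall with the spout; the straight white body, which is to be grasped, reaches from the foot to about 60 mm. The point is on its axis, 49 mm above its foot; z up
- solder_spool_mid (a point): spool of whitish wire with black end flanges, standing on a flange, 48 mm diameter, 45 mm tall. The point is its centre, 22.5 mm above its foot; z up
- tip_cleaner_mid (a point): round black tub with pale brass wool in the top, 58 mm diameter, solid walls to 26 mm (wool to 29 mm). The point is on its axis, 13 mm above its foot; z up
- bit_block_mid (a point): black oblong block, 24 mm (x) by 72 mm (y), 20 mm tall, with a row of seven bright bits that stick up to 32 mm (they are only for show and hinder nothing); grasp it across its 24 mm width. The point is the centre of the block, 10 mm above its foot; x across, y along its length, z up
- dish_yellow: small yellow plastic dish, round, 65 mm across outside, fixed to the bench. Origin: centre of its underside, on the bench top. Its flat floor is 3 mm above the bench and 58 mm across; its thin lip (3 mm wall) ends 8 mm above the bench
- dish_blue: middle-sized blue plastic dish, round, 75 mm across outside, fixed to the bench. Origin: centre of its underside, on the bench top. Its flat floor is 3 mm above the bench and 68 mm across; its thin lip (3 mm wall) ends 8 mm above the bench
- dish_red: large red plastic dish, round, 85 mm across outside, fixed to the bench. Origin: centre of its underside, on the bench top. Its flat floor is 3 mm above the bench and 78 mm across; its thin lip (3 mm wall) ends 8 mm above the bench
- tray_green: oblong green plastic tray, 50 mm (x) by 98 mm (y) outside, fixed to the bench. Origin: centre of its underside, on the bench top; y along its length. Its flat floor is 3 mm above the bench, 44 by 92 mm inside; its thin lip (3 mm wall) ends 8 mm above the bench
- lock_cylinder: bystander, to be left alone: white-grey lock cylinder standing on end, 25 mm diameter at the top, 32 mm tall, loose. Origin: centre of its underside
- coin_machine (a point): tall grey coin machine fixed behind the work, a hazard for the arm: 370 mm tall. The point is the middle of the foot of its front face; its body stands behind it and to 80 mm either side in y; a key sticks out 30 mm in front at 280 mm height. Swing past it on the robot's side. All on the bench farther from the robot than this point, right along y, is fixed clutter: keep low fingers out of it
There are look-alikes about, which are no part of the job. There is more than one size of the part that bears tip_cleaner_mid; the job needs the smaller.

How it is judged:
At the end, for the whole second after the job is handed in: All four supplies stand released and at rest on the floor of their own dish or tray: centre within 16 mm of its centre seen from above (the lip leaves 10 mm of play), leaning less than 0.05 rad, and not more than 3 mm above their seated height (so not on the lip) (horizontal distance between flux_bottle_mid and dish_yellow below 0.016 m and angle between each of flux_bottle_mid, solder_spool_mid, tip_cleaner_mid, bit_block_mid's own z axis and vertical below 0.05 rad and z of flux_bottle_mid in the frame of dish_yellow below 0.055 m and linear speed of each of flux_bottle, solder_spool, tip_cleaner, bit_block below 0.02 m/s and horizontal distance between solder_spool_mid and dish_blue below 0.016 m and z of solder_spool_mid in the frame of dish_blue below 0.0285 m and horizontal distance between tip_cleaner_mid and dish_red below 0.016 m and z of tip_cleaner_mid in the frame of dish_red below 0.019 m and horizontal distance between bit_block_mid and tray_green below 0.016 m and z of bit_block_mid in the frame of tray_green below 0.016 m); the robot touches nothing.
It fails at once if the lock cylinder was moved by more than 20 mm (distance of lock_cylinder from where it was at the start of the episode above 0.02 m).
It also fails if it takes over 120 s, if anything falls off the work surface, if the arm or the gripper's body presses on something with over 40 N, if the wrist force passes 120 N, or if a joint passes its speed limit or range.

ROBOT

A 6-joint arm with a two-finger parallel gripper is mounted at the origin on a cart in front of the work surface, level with it; the furniture and walls round the work are solid. World frame = base frame: x ahead of the robot, y to its left, z up, the work surface at z = 0. Lengths are in m, angles in rad, forces in N, time in s.
With the tool pointing down it reaches from about 0.375 to 0.9 m from the base axis. Payload 3.1 kg.
Tool frame: the origin (TCP) lies at the very end of the fingers, on their centre line; the grasp point (between the pads) lies 19 mm behind it (manip.pinch_z is the distance from the TCP to the grasp point, in m); z points along the fingers, y is the line along which they close (so a half turn about z gives the same grasp; the last joint's range is limited). The gripper opens to 85 mm and grips with 20 to 120 N. Pads are 22 mm wide; open, the fingers measure 114 mm over their backs; the gripper's body (76 mm by 85 mm) begins 54 mm behind the grasp point. The pads swing forward as they close: fully open they stand 13 mm farther back than shut.
Start: joints at [-1.401, 0.527, 1.433, -0, 1.181, -0.178], TCP at [0.213, -0.588, 0.231] pointing down, gripper open.
Joint ranges: [-3.08, 3.08], [-0.75, 2.2], [0.22, 2.44], [-1.43, 4.57], [0, 2.65], [-2.85, 2.85]. Speed limits (rad/s): [2.79, 2.79, 3.14, 3.14, 3.14, 3.14].

INTERFACE

Orientations are given as a unit quaternion [x, y, z, w].
In Python, from station import manip gives the robot as it stands.
- The arm moves only by the tool servo_tool, never from a script. Its argument "commands" is one flat list of numbers, 7 for each row, row after row: the shift along the tool's x, y, z each as a share of 500 mm, from -1 to 1, then the turn, a rotation vector about the tool's x, y, z each as a share of 360 degrees, from -1 to 1, then the opening, from -1 (shut) to 1 (fully open). In form: [dx, dy, dz, rx, ry, rz, claw, dx, dy, dz, rx, ry, rz, claw, ...]. A call has 1 to 12 rows; each row shifts and turns the commanded pose from where the row before left it, along the tool's axes as they then stand; what a row does not reach is not made up. A row lasts 1/12 s, in which the tool goes at most 41.7 mm and 7.16 degrees, less where a joint would pass 70% of its speed; a pose out of reach is approached as far as the arm can. A call with a number of a shift or a turn outside -1 to 1 is refused whole. A call with a gripper value outside its range is refused whole. The fingers move at their own pace and stop on an object; "force" is the grip in N (left out, the last holds). Time passes only in rows, so rows that do not move let the fingers close. It gives the time, the measured TCP pose, the force, the opening and the grip force at its end, in the units of the state.
- manip.sense(): the state, without advancing time (a new reading comes with each control period).
- manip.snapshot(name): name is "scene" or "top" or "wrist"; returns a dict with "img" (400x640x3 uint8, red, green, blue), "mtx" (3x3 intrinsics, pixels), "world_to_cam" (4x4, takes a point from world to camera coordinates). Camera axes: x right, y up, looking along -z (the intrinsics and any distortion apply to the point x, -y, -z); pixel columns grow to the right and rows downward; lengths in m; the calibration is good to about 2 mm. A picture is of the moment at which its call begins. There is no depth.
- manip.sign_off(): hands the job in; it is judged then, once.
Trained networks look in a picture, given as the dict that the camera call returned (one of the last four; its "shot" number tells which), for a name from the list of things; names that differ only in an ending like _2 or _b are one class to them, and where a whole thing is asked for, a point or a joint stands for the part that bears it (a point fixed in the world has none). Each returns a list of dicts, best first, with "conf" (0 to 1); they miss things now and then, are a little off and sometimes report something else, mostly with a low value. They report only what shows in the picture. A call takes as long as a camera call. They do not tell look-alikes from the thing itself.
- manip.look_for(picture, query): "box" ([left, top, width, height] in pixels, round what is visible of it).
- manip.silhouettes(picture, query): "pixels" (400x640 bool, what is visible of it) and "box" ([left, top, width, height] in pixels, round what is visible of it).
The state is a dict: "t": time; "q": joint angles; "qd": joint speeds; "tau": joint torques, N m; "tcp_pos": TCP position; "tool_rot": TCP orientation; "force": force on the tool from outside, world axes, zero at the start; "ft_torque": the same for the moment, N m; "finger_gap": opening from 0.0 (shut) to 1.0 (fully open); "gripper_force": force on a finger pad.
Only numpy, scipy, OpenCV 4.12 (cv2) and the standard library are available. Lean on these libraries where they do the work, as an engineer would, in place of code of your own. Each camera call takes 0.05 s, during which the arm holds its last target. There are 200 camera calls.

## Working session

There is one attempt and no reset: what is moved stays moved. The work goes in short steps, Python scripts to look and compute and a tool call to move; the robot and the scene stay as the last step left them, time stands still between calls to the robot, and variables do not carry over. Pictures are saved under pics/ and viewed, at most 14 in all, crops included, and the job is handed in when it is done.

Besides the shell and the picture viewer there is one more tool, called after ">>>" as a command line: name --argument value ..., lists and objects as JSON in quotes. servo_tool: Moves the arm, as the interface text tells. Its arguments: {"type":"object","properties":{"commands":{"type":"array"},"force":{"type":"number"}},"required":["commands"]}

```bash
mkdir -p pics
cat > h.py <<'E'
import numpy as np, cv2
from station import manip
NAMES=["flux_bottle_mid","solder_spool_mid","tip_cleaner_mid","bit_block_mid","dish_yellow","dish_blue","dish_red","tray_green","lock_cylinder","coin_machine"]
def px2w(p,u,v,z):
    K=np.array(p["mtx"]);T=np.array(p["world_to_cam"])
    d=np.linalg.inv(K)@[u,v,1]; d=np.array([d[0],-d[1],-d[2]])
    R=T[:3,:3];c=-R.T@T[:3,3];d=R.T@d
    return c+d*(z-c[2])/d[2]
def w2px(p,P):
    T=np.array(p["world_to_cam"]);c=T[:3,:3]@np.array(P)+T[:3,3]
    q=np.array(p["mtx"])@[c[0],-c[1],-c[2]];return q[:2]/q[2]
def save(p,n,crop=None,s=1):
    im=p["img"][:,:,::-1]
    if crop: x,y,w,h=crop; im=im[y:y+h,x:x+w]
    cv2.imwrite("pics/"+n,cv2.resize(im,None,fx=s,fy=s,interpolation=cv2.INTER_CUBIC))
E
python3 - <<'E'
from h import *
for n in ["top","scene"]:
    p=manip.snapshot(n); save(p,n+"0.png",s=1.25)
    T=p["world_to_cam"];print(n,"cam",-T[:3,:3].T@T[:3,3])
    for q in NAMES[:9]:
        for r in manip.look_for(p,q)[:4]:
            x,y,w,h=r["box"];print(q,round(r["conf"],2),[int(k) for k in r["box"]],px2w(p,x+w/2,y+h/2,0.01).round(3))
s=manip.sense();print(s["t"],s["tool_rot"])
E
```

```text
top cam [-0.20516614  0.13784729  1.55723056]
flux_bottle_mid 0.53 [329, 186, 13, 16] [ 0.584 -0.15   0.01 ]
tip_cleaner_mid 0.68 [298, 181, 24, 24] [ 0.614 -0.066  0.01 ]
dish_yellow 0.65 [276, 236, 19, 17] [0.446 0.062 0.01 ]
dish_blue 0.57 [406, 215, 6, 7] [ 0.427 -0.366  0.01 ]
tray_green 0.96 [241, 244, 15, 29] [0.432 0.19  0.01 ]
lock_cylinder 0.39 [198, 263, 8, 7] [0.444 0.34  0.01 ]
scene cam [0.06591568 0.66348285 0.57706209]
flux_bottle_mid 0.68 [324, 179, 12, 28] [ 0.602 -0.19   0.01 ]
solder_spool_mid 0.7 [379, 190, 16, 19] [ 0.439 -0.254  0.01 ]
tip_cleaner_mid 0.88 [286, 197, 30, 26] [ 0.618 -0.059  0.01 ]
tip_cleaner_mid 0.68 [352, 176, 17, 17] [ 0.554 -0.296  0.01 ]
bit_block_mid 0.66 [365, 165, 21, 13] [ 0.558 -0.413  0.01 ]
dish_yellow 0.58 [314, 246, 27, 17] [0.445 0.069 0.01 ]
dish_blue 0.52 [385, 180, 23, 15] [ 0.446 -0.343  0.01 ]
tray_green 0.87 [276, 274, 44, 34] [0.429 0.206 0.01 ]
lock_cylinder 0.64 [244, 321, 17, 21] [0.437 0.338 0.01 ]
1.0 [ 9.84916992e-01  1.73027512e-01 -1.66800579e-06  5.76951377e-06]
```

View pics/top0.png

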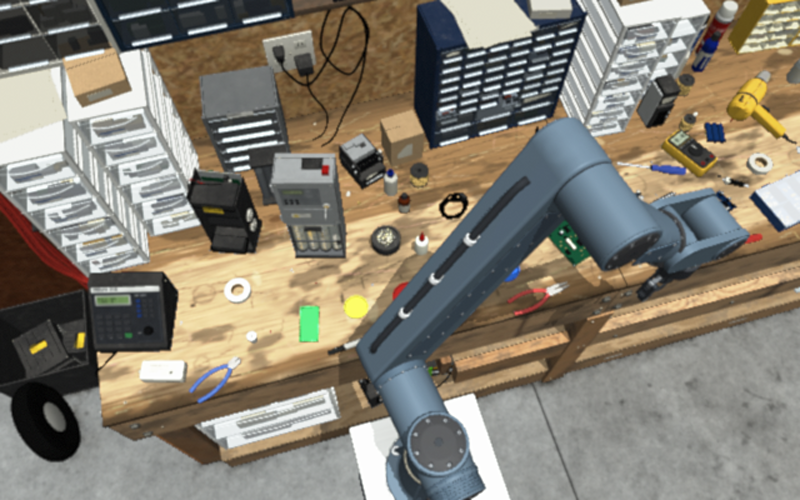

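View pics/scene0.png

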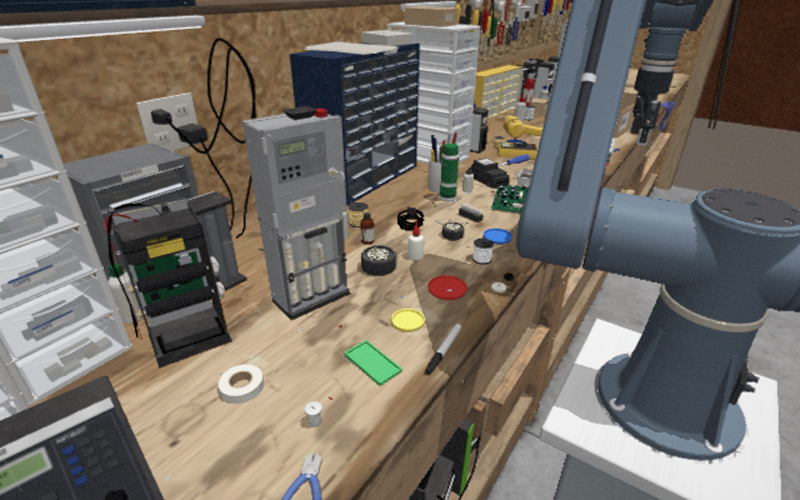

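The top view is mostly blocked by the arm. In the scene view (800 px image): bottle (416,243), spool (483,250), small tub (453,230) beside a larger one (378,260), dishes blue (497,236), red (448,287), yellow (408,320), tray (373,362), and a black oblong candidate at (471,213). I'll swing over for a wrist view.

>>> servo_tool --commands '[0, 0, -0.08, 0, 0, 0.0185, 1, 0, 0, -0.08, 0, 0, 0.0185, 1, 0, 0, -0.08, 0, 0, 0.0185, 1, 0.047, -0.067, 0, 0, 0, 0, 1, 0.047, -0.067, 0, 0, 0, 0, 1, 0.047, -0.067, 0, 0, 0, 0, 1, 0.047, -0.067, 0, 0, 0, 0, 1, 0.047, -0.067, 0, 0, 0, 0, 1, 0.047, -0.067, 0, 0, 0, 0, 1, 0.047, -0.067, 0, 0, 0, 0, 1, 0.047, -0.067, 0, 0, 0, 0, 1, 0.047, -0.067, 0, 0, 0, 0, 1]'

```text
t: 2.0
tcp_pos: [0.4256, -0.2844, 0.3516]
tool_rot: [1.0, -0.001, 0.0, 0.0]
force: [-0.2, -0.3, -0.1]
finger_gap: 1.0
gripper_force: 0.0
```

```bash
cat >> h.py <<'E'
def scan(p,names,z=0.01,k=4):
    for q in names:
        for r in manip.look_for(p,q)[:k]:
            x,y,w,h=r["box"];print(q,round(r["conf"],2),[int(k) for k in r["box"]],px2w(p,x+w/2,y+h/2,z).round(3))
E
python3 - <<'E'
from h import *
s=manip.sense();print(s["t"],s["tcp_pos"],s["tool_rot"],s["q"])
p=manip.snapshot("wrist"); save(p,"w1.png",s=1.25)
T=p["world_to_cam"];print("cam",-T[:3,:3].T@T[:3,3],T[:3,:3])
scan(p,NAMES[:9])
E
```

```text
2.0 [ 0.42556959 -0.28443157  0.35157863] [ 9.99999769e-01 -6.04061560e-04  2.34115023e-04  2.06451364e-04] [-8.07790388e-01  2.43862320e-01  1.54607688e+00  5.39856058e-05
  1.35103140e+00  7.64202309e-01]
cam [ 0.50667498 -0.28464188  0.49334884] [[-8.86900998e-04 -9.99999423e-01  6.06537119e-04]
 [ 9.48709510e-01 -1.03316716e-03 -3.16147432e-01]
 [ 3.16147877e-01  2.95036059e-04  9.48709878e-01]]
flux_bottle_mid 0.71 [211, 32, 32, 33] [ 0.574 -0.148  0.01 ]
solder_spool_mid 0.89 [269, 127, 35, 40] [ 0.432 -0.23   0.01 ]
tip_cleaner_mid 0.7 [310, 45, 41, 45] [ 0.549 -0.298  0.01 ]
tip_cleaner_mid 0.6 [122, 0, 74, 51] [ 0.604 -0.055  0.01 ]
bit_block_mid 0.91 [397, 31, 36, 54] [ 0.561 -0.421  0.01 ]
dish_yellow 0.82 [81, 113, 42, 43] [0.452 0.059 0.01 ]
dish_blue 0.95 [342, 109, 49, 50] [ 0.451 -0.354  0.01 ]
dish_red 0.6 [164, 113, 55, 54] [ 0.443 -0.079  0.01 ]
dish_red 0.45 [273, 126, 29, 40] [ 0.434 -0.231  0.01 ]
tray_green 0.86 [2, 111, 39, 62] [0.439 0.19  0.01 ]
```

View pics/w1.png

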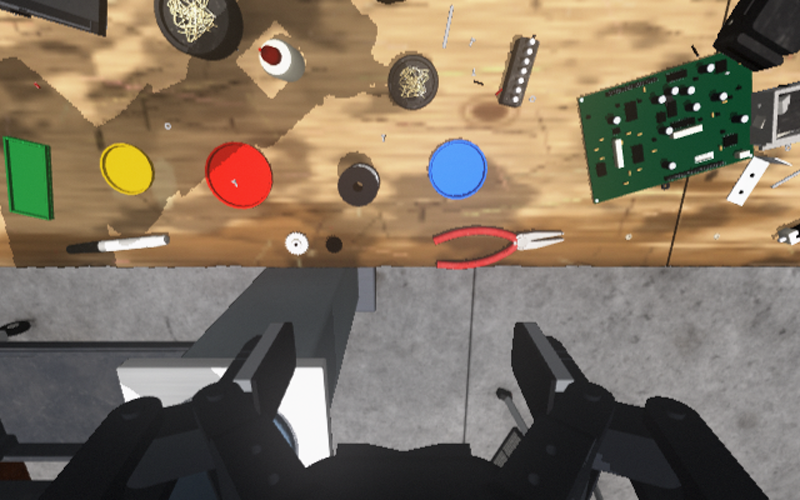

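Two tubs: large at (198,22) and small at (413,80); the job needs the small one. The bottle is at (282,58), spool (358,183), block with seven bits (518,70), dishes blue (457,168), red (239,175), yellow (127,168), tray (28,178). I'll fit models to the silhouettes to get poses and check the tub sizes, and make one crop.

```bash
cat >> h.py <<'E'
from scipy.optimize import minimize
def cyl(r,z0,z1,n=24):
    a=np.arange(n)*2*np.pi/n; return np.array([[r*np.cos(t),r*np.sin(t),z] for t in a for z in (z0,z1)])
def box(a,b,z0,z1): return np.array([[x,y,z] for x in(-a/2,a/2) for y in(-b/2,b/2) for z in(z0,z1)])
MOD={"flux_bottle_mid":np.vstack([cyl(.019,0,.06),cyl(.003,.098,.098)]),"solder_spool_mid":cyl(.024,0,.045),"tip_cleaner_mid":cyl(.029,0,.027),
"bit_block_mid":np.vstack([box(.024,.072,0,.02),box(.006,.06,.03,.032)]),"dish_yellow":cyl(.0325,0,.008),"dish_blue":cyl(.0375,0,.008),"dish_red":cyl(.0425,0,.008),"tray_green":box(.05,.098,0,.008),"lock_cylinder":cyl(.0125,0,.032)}
def hull(p,M,x,y,th,S=4):
    c,s=np.cos(th),np.sin(th)
    P=M@np.array([[c,s,0],[-s,c,0],[0,0,1]])+[x,y,0]
    q=np.array([w2px(p,v) for v in P])
    m=np.zeros((400*S,640*S),np.uint8); cv2.fillConvexPoly(m,cv2.convexHull((q*S+S/2-.5).round().astype(np.int32)),1)
    return m
def fit(p,name,x0,rot=0.0,scale=False,z=0.0):
    """best silhouette nearest to x0; returns x,y,yaw,IoU"""
    best=None
    for r in manip.silhouettes(p,name):
        bx,by,w,h=r["box"];d=np.hypot(*(px2w(p,bx+w/2,by+h/2,.015+z)[:2]-x0))
        if best is None or d<best[0]: best=(d,r)
    if best is None or best[0]>.1: return None
    pix=best[1]["pixels"].astype(np.uint8);m=cv2.resize(pix,None,fx=4,fy=4,interpolation=cv2.INTER_LINEAR)
    M=MOD[name]+[0,0,z]
    isrot=name in("bit_block_mid","tray_green")
    def f(v):
        k=v[3] if scale else 1
        g=hull(p,M*[k,k,1],v[0],v[1],v[2] if isrot else 0); return -(g&m).sum()/(g|m).sum()
    v0=np.array([*x0,rot,1.]); n=4
    S=np.vstack([v0]+[v0+d for d in np.diag([.01,.01,.15,.1])])
    o=minimize(f,v0,method="Nelder-Mead",options=dict(initial_simplex=S,xatol=1e-4,fatol=1e-4,maxiter=150))
    return o.x.round(4),round(-o.fun,3),round(best[1]["conf"],2)
E
python3 - <<'E'
from h import *
p=manip.snapshot("wrist");save(p,"c1.png",(100,0,360,100),2.2)
for n,x,r in [("flux_bottle_mid",(.574,-.148),0),("solder_spool_mid",(.432,-.23),0),("dish_yellow",(.452,.059),0),("dish_blue",(.451,-.354),0),("dish_red",(.443,-.079),0),("bit_block_mid",(.561,-.421),-1.9),("tray_green",(.439,.19),-1.57)]:
    print(n,fit(p,n,x,r))
print(fit(p,"tip_cleaner_mid",(.549,-.298),0,True),fit(p,"tip_cleaner_mid",(.604,-.055),0,True))
E
```

```text
flux_bottle_mid (array([ 0.6241, -0.1126, -0.352 ,  0.8107]), np.float64(-0.0), 0.95)
solder_spool_mid (array([ 0.4674, -0.1799, -0.352 ,  0.8107]), np.float64(-0.0), 0.57)
dish_yellow (array([ 0.4867, -0.0021,  0.169 ,  1.2088]), np.float64(-0.0), 0.92)
dish_blue (array([ 0.5433, -0.3303, -0.5742,  0.7774]), np.float64(-0.0), 0.75)
dish_red (array([ 0.5536, -0.0488, -0.5931,  0.8426]), np.float64(-0.0), 0.92)
bit_block_mid (array([ 0.5802, -0.3831, -2.0043,  0.641 ]), np.float64(-0.0), 0.71)
tray_green None
(array([ 0.6222, -0.208 , -1.3857,  2.858 ]), np.float64(-0.0), 0.71) (array([ 0.5431, -0.0149, -0.0836,  1.3544]), np.float64(-0.0), 0.79)h.py:44: RuntimeWarning: overflow encountered in scalar negative
  g=hull(p,M*[k,k,1],v[0],v[1],v[2] if isrot else 0); return -(g&m).sum()/(g|m).sum()
```

View pics/c1.png

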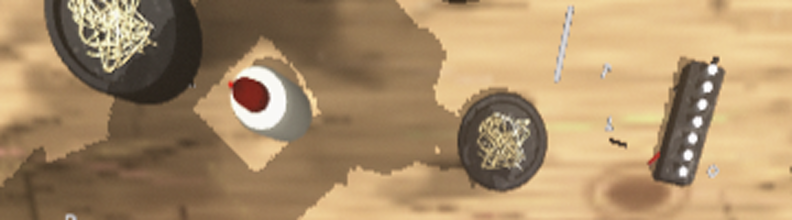

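The crop confirms the small tub at (502,138) next to the large one at (120,40), the red-spout white bottle (265,100) and the seven-bit block (690,125). The fit has an unsigned-integer bug, so I'll fix that.

```bash
sed -i 's/return -(g&m).sum()\/(g|m).sum()/return -float((g\&m).sum())\/float((g|m).sum())/' h.py
python3 - <<'E'
from h import *
p=manip.snapshot("wrist")
for n,x,r in [("flux_bottle_mid",(.574,-.148),0),("solder_spool_mid",(.432,-.23),0),("dish_yellow",(.452,.059),0),("dish_blue",(.451,-.354),0),("dish_red",(.443,-.079),0),("bit_block_mid",(.561,-.421),-1.9),("tray_green",(.439,.19),-1.57)]:
    print(n,fit(p,n,x,r))
print(fit(p,"tip_cleaner_mid",(.549,-.298),0,True),fit(p,"tip_cleaner_mid",(.604,-.055),0,True))
E
```

```text
flux_bottle_mid (array([ 0.5707, -0.1545, -0.1816,  1.187 ]), np.float64(0.826), 0.56)
solder_spool_mid (array([ 0.4349, -0.2309, -0.0352,  1.0596]), np.float64(0.938), 0.81)
dish_yellow (array([0.4506, 0.0658, 0.0864, 0.9308]), np.float64(0.928), 0.93)
dish_blue (array([ 0.449 , -0.354 , -0.0246,  1.0704]), np.float64(0.965), 0.97)
dish_red (array([ 0.4418, -0.0746, -0.042 ,  1.0645]), np.float64(0.961), 0.71)
bit_block_mid (array([ 0.5601, -0.4184, -1.7886,  1.0472]), np.float64(0.948), 0.7)
tray_green (array([ 0.438 ,  0.1944, -1.8066,  1.1436]), np.float64(0.96), 0.97)
None (array([ 0.6181, -0.0598,  0.1373,  1.4506]), np.float64(0.977), 0.7)
```

>>> servo_tool --commands '[0.004, -0.021, 0.08, 0, 0, 0, 1, 0.004, -0.021, 0.08, 0, 0, 0, 1, 0.004, -0.021, 0.08, 0, 0, 0, 1, 0.004, -0.021, 0.08, 0, 0, 0, 1, 0.004, -0.021, 0.08, 0, 0, 0, 1]'

```text
t: 3.92
tcp_pos: [0.4351, -0.2335, 0.1502]
tool_rot: [1.0, -0.001, 0.001, 0.001]
force: [0.7, 0.4, 0.6]
finger_gap: 1.003
gripper_force: 0.0
```

Run:
```python
from h import *
p=manip.snapshot("wrist");save(p,"w2.png",s=1)
print(fit(p,"solder_spool_mid",(.4349,-.2309)),fit(p,"tip_cleaner_mid",(.549,-.298),0,True),fit(p,"flux_bottle_mid",(.574,-.151)))
s=manip.sense();print(s["tcp_pos"],s["tool_rot"],s["t"])
```

```text
(array([ 0.4352, -0.2307, -0.0274,  1.0492]), np.float64(0.965), 0.63) (array([ 0.5498, -0.2954,  0.0402,  0.9811]), np.float64(0.979), 0.74) (array([ 0.5723, -0.1506, -0.0201,  1.0573]), np.float64(0.891), 0.83)
[ 0.43517009 -0.23404736  0.15145969] [ 9.99999894e-01 -5.93458081e-05 -4.05624659e-04 -2.09960003e-04] 4.1167
```

View pics/w2.png

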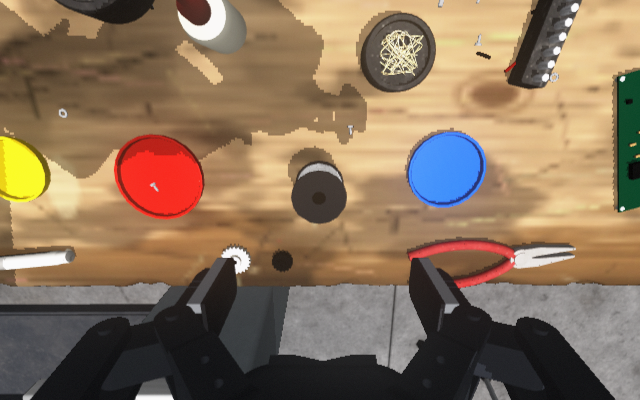

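The spool is at (319,193) and lines up between the fingers. The small tub is at (398,52), with a fitted diameter of 57 mm. Grasping the spool.

>>> servo_tool --commands '[0, -0.006, 0.072, 0, 0, 0, 1, 0, 0, 0.072, 0, 0, 0, 1, 0, 0, 0.072, 0, 0, 0, 1, 0, 0, 0.072, 0, 0, 0, 1, 0, 0, 0, 0, 0, 0, -1, 0, 0, 0, 0, 0, 0, -1, 0, 0, 0, 0, 0, 0, -1, 0, 0, 0, 0, 0, 0, -1, 0, 0, 0, 0, 0, 0, -1, 0, 0, 0, 0, 0, 0, -1]' --force 40

```text
t: 4.95
tcp_pos: [0.437, -0.2327, 0.0108]
tool_rot: [1.0, -0.0, 0.003, 0.003]
force: [0.2, -1.1, 10.2]
finger_gap: 0.55
gripper_force: 42.5
```

>>> servo_tool --commands '[0, 0, -0.06, 0, 0, 0, -1, 0, 0, -0.06, 0, 0, 0, -1, 0.007, 0.08, 0, 0, 0, 0, -1, 0.007, 0.08, 0, 0, 0, 0, -1, 0.008, 0.08, 0, 0, 0, 0, -1, 0, 0, 0, 0, 0, 0, -1]'

```text
t: 5.45
tcp_pos: [0.4497, -0.3619, 0.071]
tool_rot: [1.0, -0.002, 0.006, 0.008]
force: [1.3, -0.8, -2.2]
finger_gap: 0.548
gripper_force: 42.8
```

Run:
```python
from h import *
p=manip.snapshot("wrist");save(p,"w3.png",(160,50,400,250),1.5)
print(fit(p,"solder_spool_mid",(.449,-.354),z=.06),fit(p,"dish_blue",(.449,-.354)))
s=manip.sense();print(s["tcp_pos"],s["tool_rot"],s["t"],s["force"])
```

```text
(array([ 0.448 , -0.3618, -0.0061,  1.1119]), np.float64(0.963), 0.8) (array([ 0.449 , -0.354 , -0.0127,  1.029 ]), np.float64(0.604), 0.82)
[ 0.44536128 -0.35095576  0.06855248] [ 9.99999362e-01 -1.06719373e-03  2.82620606e-04  2.40146308e-04] 5.6 [-0.9199406   1.08401087 -2.06544616]
```

View pics/w3.png

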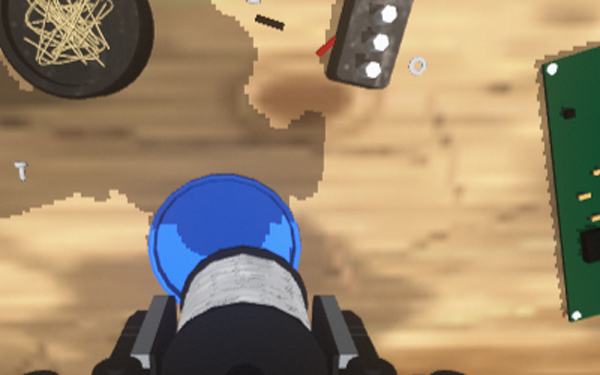

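The spool hangs upright in the fingers over the blue dish (crop: dish (225,240), spool (240,310)). Small correction, then lower and release.

>>> servo_tool --commands '[0.007, 0.006, 0.037, 0, 0, 0, -1, 0, 0, 0.037, 0, 0, 0, -1, 0, 0, 0.025, 0, 0, 0, -1, 0, 0, 0.011, 0, 0, 0, -1, 0, 0, 0, 0, 0, 0, -1, 0, 0, 0, 0, 0, 0, -1]'

```text
t: 6.1
tcp_pos: [0.4481, -0.3511, 0.0136]
tool_rot: [1.0, 0.0, -0.001, -0.002]
force: [-1.7, 2.6, 6.0]
finger_gap: 0.551
gripper_force: 43.9
```

>>> servo_tool --commands '[0, 0, 0, 0, 0, 0, 1, 0, 0, 0, 0, 0, 0, 1, 0, 0, 0, 0, 0, 0, 1, 0, 0, 0, 0, 0, 0, 1, 0, 0, -0.07, 0, 0, 0, 1, 0, 0, -0.07, 0, 0, 0, 1, 0, 0, -0.07, 0, 0, 0, 1, 0.068, -0.038, -0.02, 0, 0, 0, 1, 0.068, -0.038, -0.02, 0, 0, 0, 1, 0.068, -0.038, -0.02, 0, 0, 0, 1, 0, 0, 0, 0, 0, 0, 1]'

```text
t: 7.02
tcp_pos: [0.5583, -0.2947, 0.1503]
tool_rot: [1.0, 0.002, 0.005, 0.002]
force: [-0.1, -0.5, 0.1]
finger_gap: 1.003
gripper_force: 0.0
```

Run:
```python
from h import *
p=manip.snapshot("wrist")
print(fit(p,"solder_spool_mid",(.449,-.354),z=.003),fit(p,"tip_cleaner_mid",(.5498,-.2954)),fit(p,"bit_block_mid",(.56,-.418),-1.79),fit(p,"flux_bottle_mid",(.573,-.15)))
s=manip.sense();print(s["tcp_pos"],s["tool_rot"],s["t"],s["force"])
```

```text
(array([ 0.4468, -0.3516, -0.0099,  1.0525]), np.float64(0.934), 0.72) (array([ 0.5504, -0.296 ,  0.0162,  1.0456]), np.float64(0.931), 0.55) (array([ 0.5615, -0.4183, -1.8196,  1.0524]), np.float64(0.909), 0.91) (array([ 0.5731, -0.1532, -0.1069,  1.1115]), np.float64(0.831), 0.64)
[ 0.5497338  -0.29694978  0.14641769] [ 9.99998698e-01 -9.35297328e-04 -1.14089389e-03 -6.53686903e-04] 7.2667 [ 0.16759422  1.34893817 -0.22413979]
```

>>> servo_tool --commands '[0.001, -0.002, 0.071, 0, 0, 0, 1, 0, 0, 0.071, 0, 0, 0, 1, 0, 0, 0.071, 0, 0, 0, 1, 0, 0, 0.05, 0, 0, 0, 1, 0, 0, 0.019, 0, 0, 0, 1, 0, 0, 0, 0, 0, 0, -1, 0, 0, 0, 0, 0, 0, -1, 0, 0, 0, 0, 0, 0, -1, 0, 0, 0, 0, 0, 0, -1, 0, 0, 0, 0, 0, 0, -1, 0, 0, 0, 0, 0, 0, -1]' --force 40

```text
t: 8.18
tcp_pos: [0.5525, -0.2964, 0.0077]
tool_rot: [1.0, -0.0, 0.001, 0.001]
force: [0.2, -0.7, 2.4]
finger_gap: 0.66
gripper_force: 43.2
```

>>> servo_tool --commands '[0, 0, -0.07, 0, 0, 0, -1, 0, 0, -0.07, 0, 0, 0, -1, -0.05, -0.05, 0, 0, 0, 0, -1, -0.05, -0.05, 0, 0, 0, 0, -1, -0.045, -0.069, 0, 0, 0, 0, -1, -0.04, -0.07, 0, 0, 0, 0, -1, -0.033, -0.075, 0, 0, 0, 0, -1, 0, -0.08, 0, 0, 0, 0, -1, 0, -0.05, 0, 0, 0, 0, -1, 0, 0, 0, 0, 0, 0, -1]'

```text
t: 9.02
tcp_pos: [0.4405, -0.0691, 0.0769]
tool_rot: [1.0, 0.002, -0.002, -0.001]
force: [-0.4, -0.3, -0.9]
finger_gap: 0.659
gripper_force: 43.5
```

Run:
```python
from h import *
p=manip.snapshot("wrist");save(p,"w4.png",s=1)
print(fit(p,"tip_cleaner_mid",(.442,-.075),z=.07),fit(p,"dish_yellow",(.451,.064)),fit(p,"tray_green",(.438,.194),-1.8),fit(p,"flux_bottle_mid",(.573,-.15)))
s=manip.sense();print(s["tcp_pos"],s["tool_rot"],s["t"],s["force"])
```

```text
(array([ 0.4396, -0.0694,  0.0748,  0.954 ]), np.float64(0.925), 0.74) (array([0.451 , 0.0655, 0.0174, 1.0357]), np.float64(0.944), 0.98) (array([ 0.4387,  0.1949, -1.8129,  1.0798]), np.float64(0.962), 0.7) (array([ 0.5724, -0.1504, -0.2569,  1.2044]), np.float64(0.911), 0.86)
[ 0.44417225 -0.07509709  0.07659501] [ 9.99998866e-01 -9.77656308e-04  1.01677585e-03  5.28026677e-04] 9.2667 [ 0.15885435  0.33932724 -1.79331226]
```

View pics/w4.png

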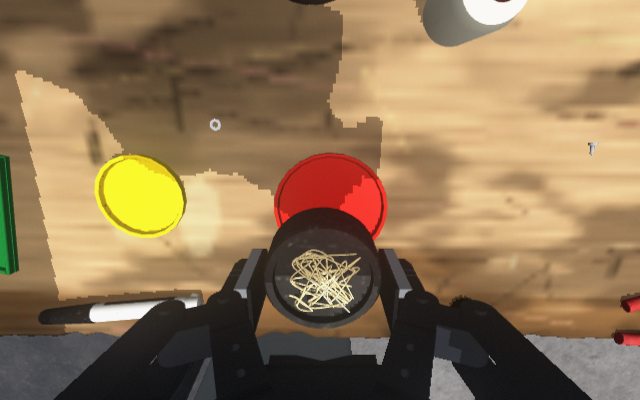

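The tub at (322,282) is held level above the red dish (331,195). Lowering it.

>>> servo_tool --commands '[-0.004, 0, 0.05, 0, 0, 0, -1, 0, 0, 0.05, 0, 0, 0, -1, 0, 0, 0.022, 0, 0, 0, -1, 0, 0, 0.01, 0, 0, 0, -1, 0, 0, 0, 0, 0, 0, -1, 0, 0, 0, 0, 0, 0, -1]'

```text
t: 9.77
tcp_pos: [0.4411, -0.075, 0.0107]
tool_rot: [1.0, -0.001, 0.0, 0.0]
force: [-1.4, -1.2, 1.4]
finger_gap: 0.659
gripper_force: 43.7
```

>>> servo_tool --commands '[0, 0, 0, 0, 0, 0, 1, 0, 0, 0, 0, 0, 0, 1, 0, 0, 0, 0, 0, 0, 1, 0, 0, -0.076, 0, 0, 0, 1, 0, 0, -0.076, 0, 0, 0, 1, 0, 0, -0.076, 0, 0, 0, 1, 0, 0, -0.076, 0, 0, 0, 1, 0.065, 0.038, -0.02, 0, 0, 0, 1, 0.065, 0.038, -0.02, 0, 0, 0, 1, 0.065, 0.038, 0, 0, 0, 0, 1, 0.065, 0.038, 0, 0, 0, 0, 1, 0, 0, 0, 0, 0, 0, 1]'

```text
t: 10.77
tcp_pos: [0.5785, -0.155, 0.1836]
tool_rot: [1.0, -0.001, 0.006, 0.003]
force: [1.2, 0.1, -0.0]
finger_gap: 1.002
gripper_force: 0.0
```

Run:
```python
from h import *
p=manip.snapshot("wrist");save(p,"w5.png",s=1)
print(fit(p,"tip_cleaner_mid",(.442,-.075),z=.003),fit(p,"flux_bottle_mid",(.573,-.15)))
s=manip.sense();print(s["tcp_pos"],s["tool_rot"],s["t"],s["force"])
```

```text
(array([ 0.4403, -0.076 ,  0.014 ,  1.0782]), np.float64(0.868), 0.89) (array([ 0.5739, -0.1504, -0.0011,  1.0291]), np.float64(0.825), 0.87)
[ 0.57007229 -0.14956966  0.18157004] [ 9.99999089e-01 -5.92287859e-04 -1.06679792e-03 -5.76336592e-04] 10.9167 [-0.38452909  1.09098814  0.29792185]
```

View pics/w5.png

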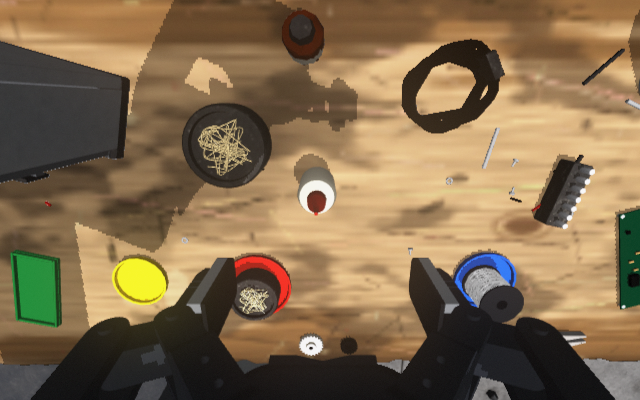

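Tub and spool both sit in their dishes. The bottle is centred between the fingers at (317,195), and the large tub at (227,145) is close by, so I'll narrow the opening before descending.

>>> servo_tool --commands '[0.004, 0.002, 0, 0, 0, 0, 0.5, 0, 0, 0.03, 0, 0, 0, 0.5, 0, 0, 0.07, 0, 0, 0, 0.5, 0, 0, 0.07, 0, 0, 0, 0.5, 0, 0, 0.07, 0, 0, 0, 0.5, 0, 0, 0.05, 0, 0, 0, 0.5, 0, 0, 0.01, 0, 0, 0, 0.5, 0, 0, 0, 0, 0, 0, -1, 0, 0, 0, 0, 0, 0, -1, 0, 0, 0, 0, 0, 0, -1, 0, 0, 0, 0, 0, 0, -1, 0, 0, 0, 0, 0, 0, -1]' --force 30

```text
t: 11.92
tcp_pos: [0.5739, -0.1513, 0.0341]
tool_rot: [1.0, -0.0, 0.001, 0.001]
force: [0.1, -0.5, -0.5]
finger_gap: 0.436
gripper_force: 30.6
```

>>> servo_tool --commands '[0, 0, -0.06, 0, 0, 0, -1, 0, 0, -0.06, 0, 0, 0, -1, -0.07, -0.03, 0, 0, 0, 0, -1, -0.07, -0.03, 0, 0, 0, 0, -1, -0.07, -0.03, 0, 0, 0, 0, -1, -0.007, -0.07, 0, 0, 0, 0, -1, -0.007, -0.07, 0, 0, 0, 0, -1, -0.007, -0.07, 0, 0, 0, 0, -1, -0.007, -0.07, 0, 0, 0, 0, -1, -0.007, -0.062, 0, 0, 0, 0, -1, 0, 0, 0, 0, 0, 0, -1]'

```text
t: 12.83
tcp_pos: [0.4489, 0.0696, 0.0932]
tool_rot: [1.0, 0.002, -0.0, -0.001]
force: [-0.8, -0.8, -0.7]
finger_gap: 0.436
gripper_force: 30.7
```

Run:
```python
from h import *
p=manip.snapshot("wrist");save(p,"w6.png",s=1)
print(fit(p,"dish_yellow",(.451,.0655)),fit(p,"tray_green",(.4385,.1947),-1.81),fit(p,"flux_bottle_mid",(.451,.0655),z=.06))
s=manip.sense();print(s["tcp_pos"],s["tool_rot"],s["t"],s["force"])
```

```text
(array([0.4504, 0.0657, 0.0307, 1.026 ]), np.float64(0.696), 0.59) (array([ 0.4384,  0.1947, -1.8101,  1.0315]), np.float64(0.973), 0.78) (array([ 0.453 ,  0.0688, -0.062 ,  1.0644]), np.float64(0.736), 0.78)
[0.45153678 0.06465324 0.09287489] [ 9.99999332e-01 -5.37610071e-04  1.00152549e-03  2.09718644e-04] 13.0333 [ 0.35951048 -0.25210467  0.39078539]
```

View pics/w6.png

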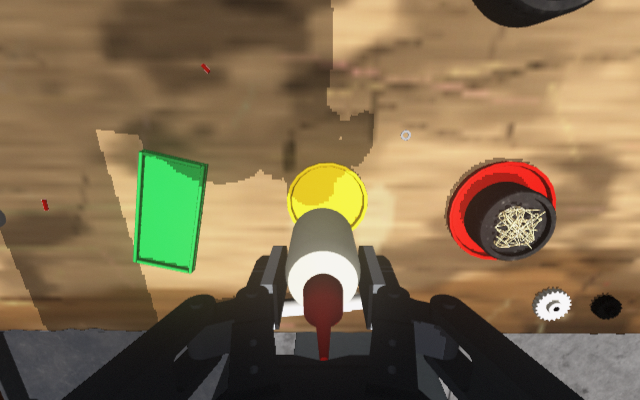

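The bottle (323,250) is upright above the yellow dish (328,200). Lowering it.

>>> servo_tool --commands '[0, -0.001, 0.05, 0, 0, 0, -1, 0, 0, 0.04, 0, 0, 0, -1, 0, 0, 0.016, 0, 0, 0, -1, 0, 0, 0.007, 0, 0, 0, -1, 0, 0, 0, 0, 0, 0, -1, 0, 0, 0, 0, 0, 0, -1]'

```text
t: 13.53
tcp_pos: [0.4508, 0.0647, 0.0364]
tool_rot: [1.0, -0.001, -0.0, 0.0]
force: [-1.5, -0.1, 3.9]
finger_gap: 0.438
gripper_force: 30.9
```

>>> servo_tool --commands '[0, 0, 0, 0, 0, 0, 1, 0, 0, 0, 0, 0, 0, 1, 0, 0, 0, 0, 0, 0, 1, 0, 0, -0.08, 0, 0, 0, 1, 0, 0, -0.08, 0, 0, 0, 1, 0, 0, -0.08, 0, 0, 0, 1, 0, 0.08, -0.01, 0, 0, 0, 1, 0, 0.08, 0, 0, 0, 0, 1, 0, 0.08, 0, 0, 0, 0, 1, 0, 0.08, 0, 0, 0, 0, 1, 0, 0.08, 0, 0, 0, 0, 1, 0, 0.08, 0, 0, 0, 0, 1]'

```text
t: 14.53
tcp_pos: [0.4501, -0.1762, 0.161]
tool_rot: [1.0, -0.001, 0.0, 0.0]
force: [-0.0, -0.0, 0.2]
finger_gap: 0.999
gripper_force: 0.0
```

>>> servo_tool --commands '[0.018, 0.08, 0, 0, 0, 0, 1, 0.018, 0.08, 0, 0, 0, 0, 1, 0.018, 0.08, 0, 0, 0, 0, 1, 0.018, 0.08, 0, 0, 0, 0, 1, 0.05, 0.06, 0, 0, 0, 0, 1, 0.05, 0.06, 0, 0, 0, 0, 1, 0.048, 0.046, 0, 0, 0, 0, 1, 0, 0, 0.03, 0, 0, 0.018, 1, 0, 0, 0.03, 0, 0, 0.018, 1, 0, 0, 0, 0, 0, 0, 1]'

```text
t: 15.37
tcp_pos: [0.5585, -0.4161, 0.1268]
tool_rot: [0.993, -0.114, -0.003, -0.002]
force: [-1.0, 1.2, -1.8]
finger_gap: 1.0
gripper_force: 0.0
```

```bash
cat >> h.py <<'E'
def st():
    s=manip.sense();q=s["tool_rot"];x=q[0]*q[0]-q[1]*q[1];print(s["tcp_pos"].round(4) if hasattr(s["tcp_pos"],'round') else s["tcp_pos"],"yaw",round(float(np.arctan2(2*q[0]*q[1],x)),4),s["t"],s["force"])
E
python3 - <<'E'
from h import *
p=manip.snapshot("wrist");save(p,"w7.png",s=1);st()
print(fit(p,"bit_block_mid",(.561,-.418),-1.8),fit(p,"solder_spool_mid",(.449,-.352),z=.003))
p=manip.snapshot("wrist");st()
p=manip.snapshot("wrist");print(fit(p,"bit_block_mid",(.561,-.418),-1.8));st()
p=manip.snapshot("scene");save(p,"s2.png",(240,140,200,140),4)
E
```

```text
[ 0.5588 -0.4162  0.1283] yaw -0.225 15.4167 [-0.24248596 -0.21428089 -0.75273655]
(array([ 0.5608, -0.4186, -1.7855,  1.0613]), np.float64(0.902), 0.87) (array([ 0.4467, -0.3517, -0.1039,  1.1363]), np.float64(0.937), 0.81)
[ 0.5604 -0.4174  0.1316] yaw -0.2249 15.5667 [-0.41687298  0.03368875  0.4982426 ]
(array([ 0.5616, -0.419 , -1.8065,  1.0463]), np.float64(0.924), 0.85)
[ 0.5606 -0.4176  0.1322] yaw -0.2257 15.6667 [-0.40136014  0.05196442 -0.00871343]
```

View pics/w7.png

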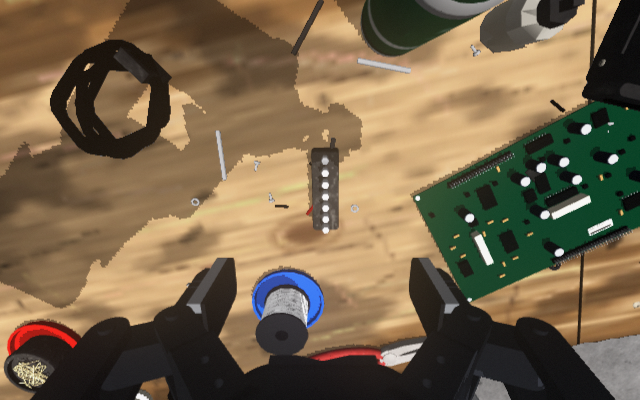

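View pics/s2.png

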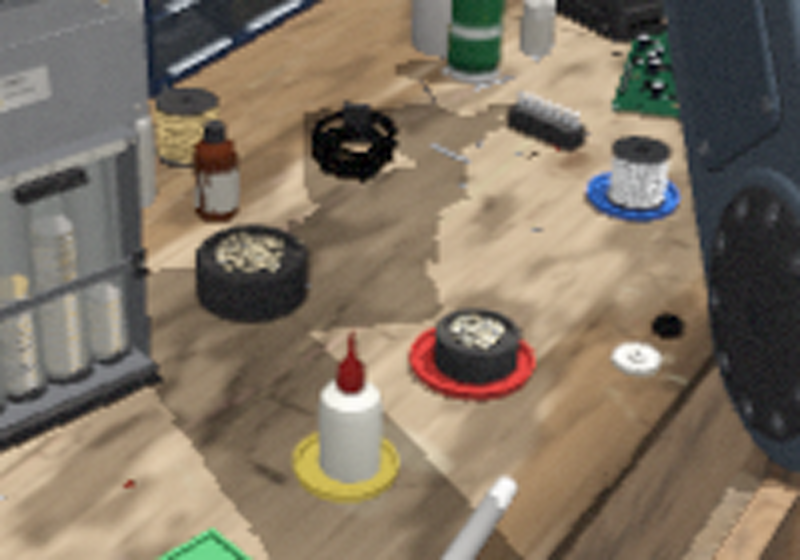

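The three placed supplies stand upright in their dishes: bottle (350,430), tub (476,345), spool (640,175). In the wrist view the block (325,190) is aligned with the fingers. Grasping it.

>>> servo_tool --commands '[0.001, 0.002, 0.06, 0, 0, 0, 1, 0, 0, 0.07, 0, 0, 0, 1, 0, 0, 0.07, 0, 0, 0, 1, 0, 0, 0.04, 0, 0, 0, 1, 0, 0, 0.011, 0, 0, 0, 1, 0, 0, 0, 0, 0, 0, -1, 0, 0, 0, 0, 0, 0, -1, 0, 0, 0, 0, 0, 0, -1, 0, 0, 0, 0, 0, 0, -1, 0, 0, 0, 0, 0, 0, -1, 0, 0, 0, 0, 0, 0, -1, 0, 0, 0, 0, 0, 0, -1]' --force 40

```text
t: 16.72
tcp_pos: [0.5615, -0.4195, 0.0074]
tool_rot: [0.994, -0.113, 0.001, 0.001]
force: [-0.4, 0.4, 6.6]
finger_gap: 0.269
gripper_force: 40.5
```

>>> servo_tool --commands '[0, 0, -0.076, 0, 0, 0, -1, 0, 0, -0.076, 0, 0, 0, -1, 0, 0, -0.076, 0, 0, 0, -1, 0, 0, -0.076, 0, 0, 0, -1, -0.032, -0.071, 0, 0, 0, 0, -1, -0.032, -0.071, 0, 0, 0, 0, -1, -0.032, -0.071, 0, 0, 0, 0, -1, -0.032, -0.071, 0, 0, 0, 0, -1, -0.032, -0.071, 0, 0, 0, 0, -1, -0.032, -0.071, 0, 0, 0, 0, -1, -0.032, -0.071, 0, 0, 0, 0, -1, -0.032, -0.071, 0, 0, 0, 0, -1]'

```text
t: 17.72
tcp_pos: [0.4989, -0.1112, 0.1576]
tool_rot: [0.994, -0.114, 0.0, -0.0]
force: [0.5, -0.0, -0.2]
finger_gap: 0.268
gripper_force: 39.8
```

>>> servo_tool --commands '[-0.032, -0.071, 0, 0, 0, 0, -1, -0.032, -0.071, 0, 0, 0, 0, -1, -0.032, -0.071, 0, 0, 0, 0, -1, -0.032, -0.071, 0, 0, 0, 0, -1, -0.032, -0.071, 0, 0, 0, 0, -1, -0.032, -0.071, 0, 0, 0, 0, -1, -0.032, -0.071, 0, 0, 0, 0, -1, -0.032, -0.071, 0, 0, 0, 0, -1, 0, 0, 0.07, 0, 0, 0.002, -1, 0, 0, 0.07, 0, 0, 0, -1, 0, 0, 0, 0, 0, 0, -1, 0, 0, 0, 0, 0, 0, -1]'

```text
t: 18.72
tcp_pos: [0.4372, 0.1925, 0.0861]
tool_rot: [0.993, -0.119, -0.003, 0.001]
force: [0.4, -0.3, -0.0]
finger_gap: 0.267
gripper_force: 39.7
```

Run:
```python
from h import *
p=manip.snapshot("wrist");save(p,"w8.png",s=1);
print(fit(p,"bit_block_mid",(.4385,.195),-1.81,z=.08),fit(p,"tray_green",(.4385,.1947),-1.81));st()
```

```text
(array([ 0.4367,  0.1918, -1.8042,  1.0717]), np.float64(0.871), 0.81) (array([ 0.4382,  0.1958, -1.8093,  1.1144]), np.float64(0.515), 0.56)
[0.4404 0.1924 0.0892] yaw -0.2407 18.8667 [-0.33718916 -0.08416898 -1.00125106]
```

View pics/w8.png

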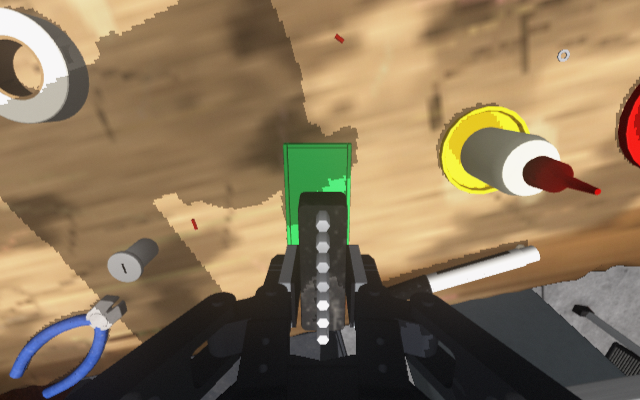

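The block (322,265) is parallel to the tray (318,195), and the lock cylinder (125,265) and bottle are clear. Lowering.

>>> servo_tool --commands '[-0.005, -0.003, 0.06, 0, 0, 0, -1, 0, 0, 0.05, 0, 0, 0, -1, 0, 0, 0.03, 0, 0, 0, -1, 0, 0, 0.014, 0, 0, 0, -1, 0, 0, 0, 0, 0, 0, -1, 0, 0, 0, 0, 0, 0, -1]'

```text
t: 19.37
tcp_pos: [0.4383, 0.1945, 0.0117]
tool_rot: [0.993, -0.12, 0.001, -0.0]
force: [-0.3, -0.2, -0.4]
finger_gap: 0.27
gripper_force: 40.0
```

Slightly above contact, so I'll go down 1.5 mm more, then open and rise.

>>> servo_tool --commands '[0, 0, 0.003, 0, 0, 0, -1, 0, 0, 0, 0, 0, 0, -1, 0, 0, 0, 0, 0, 0, 0.2, 0, 0, 0, 0, 0, 0, 0.2, 0, 0, 0, 0, 0, 0, 0.2, 0, 0, -0.05, 0, 0, 0, 0.2, 0, 0, -0.08, 0, 0, 0, 0.2, 0, 0, -0.08, 0, 0, 0, 0.5, 0, 0, -0.08, 0, 0, 0, 0.5, 0, 0, -0.08, 0, 0, 0, 0.5, 0, 0, 0, 0, 0, 0, 0.5, 0, 0, 0, 0, 0, 0, 0.5]'

```text
t: 20.37
tcp_pos: [0.4382, 0.1951, 0.1962]
tool_rot: [0.993, -0.119, 0.003, -0.001]
force: [-0.5, -0.5, -0.0]
finger_gap: 0.752
gripper_force: 0.0
```

Run:
```python
from h import *
p=manip.snapshot("wrist");save(p,"w9.png",s=1);st()
print(fit(p,"bit_block_mid",(.4385,.195),-1.81,z=.003),fit(p,"tray_green",(.4385,.1947),-1.81),fit(p,"flux_bottle_mid",(.451,.0655),z=.003),fit(p,"dish_yellow",(.451,.065)))
p=manip.snapshot("scene");save(p,"s3.png",(230,150,200,150),4)
```

```text
[0.4367 0.1947 0.1943] yaw -0.2395 20.4167 [-0.25771371  0.95468425 -0.50925004]
(array([ 0.4379,  0.1941, -1.827 ,  1.0636]), np.float64(0.928), 0.64) None (array([0.4512, 0.0682, 0.0148, 1.0367]), np.float64(0.845), 0.81) (array([ 0.451 ,  0.0663, -0.0721,  1.0673]), np.float64(0.487), 0.74)
```

View pics/w9.png

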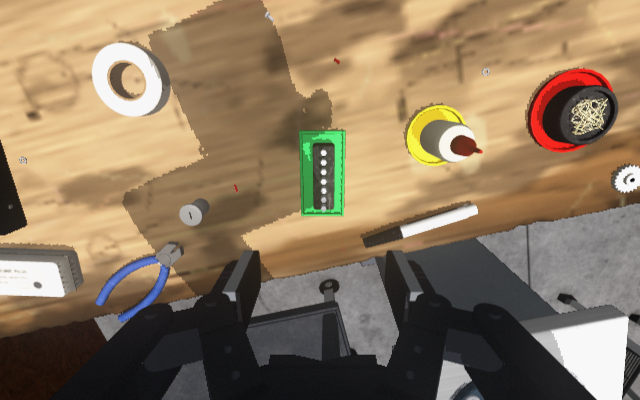

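View pics/s3.png

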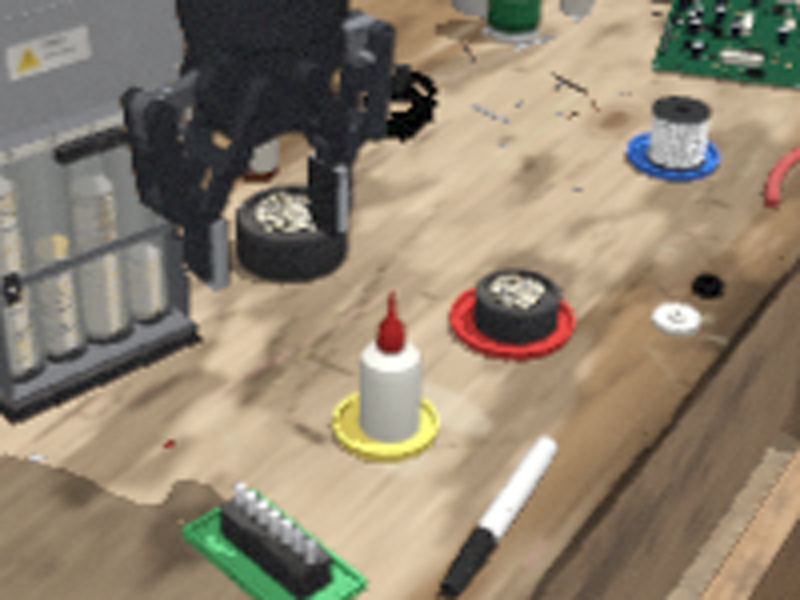

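All four stand upright and centred: block in the tray (275,545), bottle in yellow (388,400), tub in red (517,310), spool in blue (680,140). The lock cylinder has not been touched, so I'm handing in.

```bash
python3 -c "
from station import manip
print(manip.sign_off())"
```

```text
the job is handed in; nothing more can be done
None
```

I placed all four supplies upright and released in their own dish or tray, left the lock cylinder untouched, and handed the job in at about 20 s; sign-off returned no verdict.

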